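# Arm the laser interlock under its red guard

### The job

Arm the laser on the optical table: on the switch box with the red safety cover, swing the cover fully open, flip the toggle beneath it all the way over to the side of the green mark, then close the red cover again. Leave the yellow cover of the other switch box shut.

Things in the scene. Friction and masses are not known exactly. Their poses are not given: they have to be found in the camera images.
- laser_box: Grey box with a RED hinged cover, fixed; stands left or right, swapped with a like box with a YELLOW cover, 0.24 m or more apart. 140 x 120 x 50 mm; origin: centre of underside, x away from the robot (within 20 deg), y left, z up. On its top (z 50) a toggle pivots at x +10, y 0; green mark at (+10, +47), black at (+10, -47). Shut cover: shell open below, x -25 to 45, y -32 to 32, z 50 to 90.
- laser_tab (a point): Pinch point of the red cover's lift tab, moves with the cover. Tab: 20 mm wide (y), 8 thick, sticks out 36 mm from the cover's front edge towards the robot; pinch its two sides along y. Site: mid width and thickness, 22 mm out from the edge; shut, at x -47, y 0, z 86.5 mm in the box frame. x, y, z as the box when shut.
- laser_cover (a joint): Red cover, rad: 0 shut, 1.9 open (leans back beyond upright). Hinge along box y at x 45, z 50.5 mm. A point d before and h above it when shut is at x 45 - d cos a + h sin a, z 50.5 + d sin a + h cos a (tab point d 92, h 36; tab end d 106). About 60 g, nearly free: let go above 1.1 it falls fully open and stays; below 0.7 it falls shut. To close, push its back towards the robot past 0.7.
- laser_toggle (a joint): Steel toggle under the red cover, rad: 0 leans 0.5 rad to box -y (black mark, off), 1.0 leans 0.5 rad to +y (green mark, armed); starts within 0.12 of off. Shaft 7 mm thick, ball 14 mm in diameter centred 26 mm from the pivot (box x 10, y 0, z 50 mm): 33 mm tall when upright. Stays where left; moves at about 1 N (up to 8 N as a fingertip catches the ball); firm stops.
- hv_cover (a joint): Angle of the yellow cover on the other box (high-voltage supply), rad: 0 shut. A bystander, to be left shut.
Mind the look-alikes: they are no part of the job. Leave any purple look-alike of the laser_box alone.

How it is judged:
By the outcome, as a careful person would: the job done as asked, in the order asked, and still so for the second after the job is handed in, with the robot touching nothing.
It also fails if it takes over 67 s, if anything falls off the work surface, if the arm or the gripper's body presses on something with over 40 N, if the wrist force passes 120 N, or if a joint passes its speed limit or range.

### The arm

A 6-joint arm with a two-finger parallel gripper is mounted at the origin on the work surface. World frame = base frame: x ahead of the robot, y to its left, z up, the work surface at z = 0. Lengths are in mm, angles in rad, forces in N, time in s.
With the tool pointing down it reaches from about 350 to 975 mm from the base axis. Payload 7.1 kg.
Tool frame: the origin (TCP) lies at the centre of the arm's flange, where the gripper is bolted on; the fingertips stand 182 mm ahead of it and the grasp point (between the pads) lies 163 mm ahead of it; z points along the fingers, y is the line along which they close (so a half turn about z gives the same grasp; the last joint's range is limited). The gripper opens to 88 mm and grips with 3 to 60 N. Pads are 20 mm wide; open, the fingers measure 115 mm over their backs; the gripper's body (75 mm by 178 mm) begins 61 mm behind the grasp point.
Start: joints at [-1.264, 0.423, 1.63, -0, 1.089, -0.019], TCP at [200.059, -592.1, 404.675] pointing down, gripper open.
Joint ranges: [-3, 3], [-0.9, 2.11], [0.09, 2.58], [-1.31, 4.45], [0.11, 2.69], [-2.54, 2.54]. Speed limits (rad/s): [2.39, 2.39, 3.01, 3.14, 3.14, 3.14].

### API

Orientations are given as a rotation vector (axis times angle).
In Python, from workcell import readout, get_image, ctrl gives the robot as it stands.
- The arm moves only by the tool step_arm, never from a script. Its argument "targets" is a list that holds one entry, the list of rows, each a list of 7 numbers: the shift along the world's x, y, z as a fraction of full scale, then the turn, a rotation vector about the world's x, y, z as a fraction of full scale, then the opening, from 0 (shut) to 1 (fully open). In form: [[[dx, dy, dz, wx, wy, wz, claw], ...]]. A call has exactly 5 rows; each row shifts and turns the commanded pose from where the row before left it; what a row does not reach is not made up. Full scale, the value 1, is 0.05 m for a shift and 4 degrees for a turn. A row lasts 1/8 s, in which the tool goes at most 62.5 mm and 10.7 degrees, less where a joint would pass 70% of its speed; a pose out of reach is approached as far as the arm can. A call with a number of a shift or a turn outside -1 to 1 is refused whole. A call with a gripper value outside its range is refused whole. The fingers move at their own pace and stop on an object; the grip force is fixed at half the most. Time passes only in rows, so rows that do not move let the fingers close, or fill a call up. It gives the time, the measured TCP pose, the force, the opening and the grip force at its end, in the units of the state.
- readout.get_obs(): the state, without advancing time (a new reading comes with each control period).
- get_image(name): name is "side" or "top" or "wrist"; returns a dict with "pixels" (384x512x3 uint8, red, green, blue), "intrinsics" (3x3 intrinsics, pixels), "k1" (the pictures are not rectified: a ray, as slopes to the right and down, at radius r is drawn at 1 + k1 r^2 times it, then the intrinsics apply), "extrinsics" (4x4, takes a point from world to camera coordinates). Camera axes: x right, y down, z forward; pixel columns grow to the right and rows downward; lengths in mm; the calibration is good to about 2 mm. A picture is of the moment at which its call begins. There is no depth.
- ctrl.close_job(): hands the job in; it is judged then, once.
The state is a dict: "t": time; "qpos": joint angles; "qvel": joint speeds; "joint_torque": joint torques, N m; "ee_pos": TCP position; "orientation": TCP orientation; "ft_force": force on the tool from outside, world axes, zero at the start; "moment": the same for the moment, N m; "width": finger opening in mm; "grasp_force": force on a finger pad.
Only numpy, scipy, OpenCV 4.12 (cv2) and the standard library are available. Lean on these libraries where they do the work, as an engineer would, in place of code of your own. Each camera call takes 0.05 s, during which the arm holds its last target. There are 200 camera calls.

## Working session

There is one attempt and no reset: what is moved stays moved. The work goes in short steps, Python scripts to look and compute and a tool call to move; the robot and the scene stay as the last step left them, time stands still between calls to the robot, and variables do not carry over. Pictures are saved under pics/ and viewed, at most 10 in all, crops included, and the job is handed in when it is done.

Besides the shell and the picture viewer there is one more tool, called after ">>>" by a JSON object that holds its "method" and its "body", one argument or row to a line. step_arm: Moves the arm, as the interface text tells. Shift numbers are shares of 0.05 m and turn numbers shares of 4 degrees, none past 1 either way. Its arguments: {"type":"object","properties":{"targets":{"type":"array"}},"required":["targets"]}

```bash
ls; mkdir -p pics
python3 - <<'E'
from workcell import readout,get_image
import cv2,numpy as np
o=readout.get_obs();print({k:np.round(v,3) for k,v in o.items()})
ims=[get_image(n) for n in("top","side")]
for n,i in zip(("top","side"),ims):
    cv2.imwrite(f"pics/{n}0.png",i["pixels"][:,:,::-1]);np.savez(f"{n}0.npz",**i)
    print(n,i["intrinsics"],i["k1"],np.round(i["extrinsics"],3))
E
```

```text
pics
{'t': np.float64(0.0), 'qpos': array([-1.264,  0.424,  1.631, -0.   ,  1.089, -0.019]), 'qvel': array([-0.   ,  0.001,  0.002,  0.002,  0.001, -0.001]), 'joint_torque': array([-2.0000e-03, -5.4464e+01, -2.7367e+01,  6.4000e-02,  2.3000e-02,
       -0.0000e+00]), 'ee_pos': array([ 199.972, -591.845,  403.9  ]), 'orientation': array([-3.098, -0.509,  0.   ]), 'ft_force': array([ 0.446,  0.42 , -0.506]), 'moment': array([ 0.041,  0.022, -0.035]), 'grasp_force': np.float64(0.0), 'width': np.float64(87.842)}
top [[481.8131668    0.         252.73633761]
 [  0.         481.8131668  186.90714316]
 [  0.           0.           1.        ]] -0.07262894321798463 [[-3.00000e-03 -1.00000e+00 -1.30000e-02  3.48400e+00]
 [-9.89000e-01  5.00000e-03 -1.46000e-01  5.35113e+02]
 [ 1.46000e-01  1.30000e-02 -9.89000e-01  9.19178e+02]
 [ 0.00000e+00  0.00000e+00  0.00000e+00  1.00000e+00]]
side [[433.50888181   0.         259.12973308]
 [  0.         433.50888181 193.31334147]
 [  0.           0.           1.        ]] -0.11586997712343441 [[-8.85000e-01 -4.65000e-01  1.00000e-03  4.58713e+02]
 [-2.89000e-01  5.49000e-01 -7.84000e-01  2.23901e+02]
 [ 3.64000e-01 -6.95000e-01 -6.20000e-01  7.85752e+02]
 [ 0.00000e+00  0.00000e+00  0.00000e+00  1.00000e+00]]
```

View pics/top0.png

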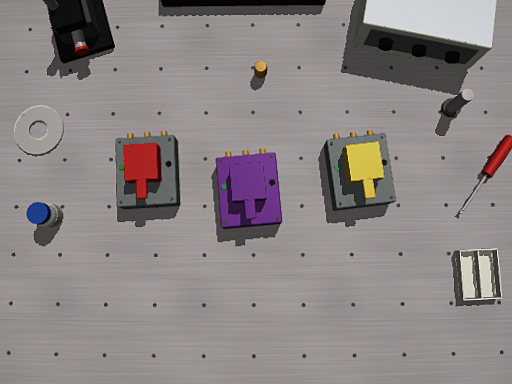

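View pics/side0.png

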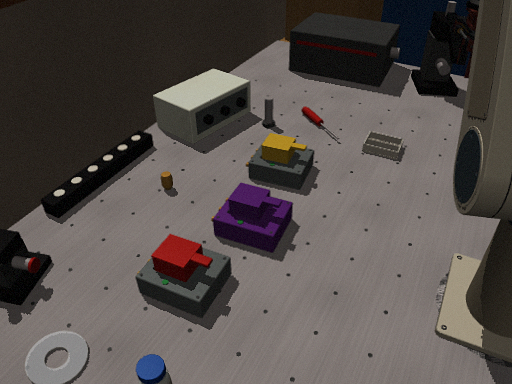

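The top view shows the red-cover box on the left at (147,170), with the tab down at (142,190), the green mark at (122,167) and the black mark at (168,164). Purple is at (248,188) and yellow at (360,170). The side view shows the red cover at (178,257) with its tab at (205,262).

```bash
cat > h.py <<'E'
import numpy as np,cv2
def ray(im,px):
    K,k=im["intrinsics"],float(im["k1"]);E=im["extrinsics"]
    u=cv2.undistortPoints(np.float64(px).reshape(-1,1,2),K,np.array([k,0,0,0,0.])).reshape(-1,2)
    R,t=E[:3,:3],E[:3,3]
    return -R.T@t,(np.c_[u,np.ones(len(u))])@R
def plane(im,px,z):
    c,d=ray(im,px);return c+d*((z-c[2])/d[:,2])[:,None]
def proj(im,P):
    E=im["extrinsics"];q=np.atleast_2d(P)@E[:3,:3].T+E[:3,3];K=im["intrinsics"]
    s=q[:,:2]/q[:,2:];s=s*(1+float(im["k1"])*(s**2).sum(1))[:,None]
    return s*K[0,0]+K[:2,2]
def redmask(im,x0,x1,y0,y1):
    p=im["pixels"].astype(int);m=(p[...,0]>90)&(p[...,1]<60)&(p[...,2]<60)
    o=np.zeros(m.shape,np.uint8);o[y0:y1,x0:x1]=m[y0:y1,x0:x1];return o
E
python3 - <<'E'
from h import *
top=dict(np.load("top0.npz"));side=dict(np.load("side0.npz"))
p=top["pixels"].astype(int)
sub=np.s_[130:215,110:185]
g=(p[...,1]>p[...,0]+30)&(p[...,1]>p[...,2]+20); b=p.sum(2)<60
ce={}
for n,m,(x0,x1,y0,y1) in(("g",g,(112,130,158,176)),("b",b,(160,176,156,172))):
    ys,xs=np.nonzero(m[y0:y1,x0:x1]);c=[xs.mean()+x0,ys.mean()+y0];ce[n]=plane(top,[c],50)[0];print(n,len(xs),c,ce[n])
d=ce["g"]-ce["b"];print("dist",np.linalg.norm(d));yaw=np.arctan2(-d[0],d[1]);print("yaw",np.degrees(yaw))
ys,xs=np.nonzero(redmask(top,110,185,130,215));print("Rvals",np.unique(p[ys,xs,0])[::10])
bright=(p[...,0]>p[ys,xs,0].max()*0.85)
m=(redmask(top,110,185,130,215)&bright).astype(np.uint8)
ys,xs=np.nonzero(m);P=plane(top,np.c_[xs,ys],90)[:,:2]
# cover top rows vs tab rows
for y in np.unique(ys):
    q=xs[ys==y];print(y,q.min(),q.max(),end="; ")
mid=(ce["g"]+ce["b"])/2
for yw in [yaw]:
    R=np.array([[np.cos(yw),-np.sin(yw)],[np.sin(yw),np.cos(yw)]])
    o=mid[:2]-R@[10,0];L=(P-o)@R;print("\norigin",o,"local ext",L.min(0),L.max(0))
    t=L[L[:,0]<-35];print("tab y",t[:,1].min(),t[:,1].max(),"cov y",L[L[:,0]>-15][:,1].min(),L[L[:,0]>-15][:,1].max())
E
```

```text
g 27 [np.float64(121.07407407407408), np.float64(166.40740740740742)] [576.35016909 264.03761011  50.        ]
b 19 [np.float64(167.26315789473685), np.float64(164.4736842105263)] [579.58901316 171.05189114  50.        ]
dist 93.0421089724812
yaw 1.994898835338739
Rvals [ 93 108 121 131 143 155 169 179 189]
143 155 155; 144 140 155; 145 125 155; 146 124 155; 147 124 155; 148 124 155; 149 124 155; 150 124 155; 151 124 155; 152 124 155; 153 124 155; 154 124 155; 155 124 155; 156 124 155; 157 124 155; 158 124 155; 159 124 155; 160 124 155; 161 124 155; 162 124 155; 163 124 155; 164 124 155; 165 124 155; 166 125 155; 167 125 155; 168 125 155; 169 125 156; 170 125 156; 171 125 156; 172 125 156; 173 125 156; 174 125 156; 175 125 156; 176 125 156; 177 125 156; 178 125 140; 179 125 139; 180 141 144; 181 137 144; 182 137 144; 183 137 144; 184 137 144; 185 137 144; 186 137 144; 187 137 144; 188 137 144; 189 137 145; 190 137 145; 191 137 145; 192 137 145; 193 137 145; 194 137 144; 195 137 145; 196 137 145; 
origin [567.97565182 217.19664544] local ext [-57.05945541 -32.31573967] [44.88390775 29.54398987]
tab y -10.98911146173749 4.374098031428363 cov y -32.31573967368367 29.543989866265395
```

Run:
```python
from h import *
top=dict(np.load("top0.npz"));side=dict(np.load("side0.npz"))
p=top["pixels"].astype(int)
for y in(150,160,170,186,192):print(y,p[y,120:165,0])
print(p[192:202,141,0])
p=side["pixels"];c=p[225:320,125:245];cv2.imwrite("pics/sidecrop.png",cv2.resize(c,None,fx=5,fy=5,interpolation=cv2.INTER_CUBIC)[:,:,::-1])
c=top["pixels"][125:220,105:190];cv2.imwrite("pics/topcrop.png",cv2.resize(c,None,fx=6,fy=6,interpolation=cv2.INTER_CUBIC)[:,:,::-1])
```

```text
150 [ 95  96  95  72 195 169 167 167 168 168 168 169 168 168 169 168 170 170
 170 169 170 169 171 169 170 170 170 171 172 171 171 173 171 172 173 184
 146  32  55  54  68  94 103 102  99]
160 [ 95  95  92  61 194 171 170 169 167 169 169 168 169 169 168 169 169 170
 170 171 171 170 170 170 170 171 171 171 172 172 171 171 171 171 172 180
 152  78  50  52  65  92 102 101 100]
170 [ 69  76  68  71 136 178 169 168 169 169 168 169 170 170 170 170 170 169
 170 169 169 170 170 170 170 171 172 170 170 171 171 171 171 170 173 175
 179 131  50  52  50  81 103 100 100]
186 [ 98  99 100 103  33  42  42  46  45  45  45  45  46  46  40  43 111 183
 170 168 168 171 172 174 177 169 104  33  44  42  44  45  44  44  45  46
  46  43  36  75 104 100  99 100  99]
192 [ 99  99 100 101  34  42  45  43  44  45  44  43  41  41  38  33  94 186
 170 169 170 169 171 171 177 174 117  22  57  86  85  87  66  35  37  34
  74 105 102 102  99  99 100 100 100]
[169 169 169 172 188 145  63  34  43  47]
```

View pics/topcrop.png

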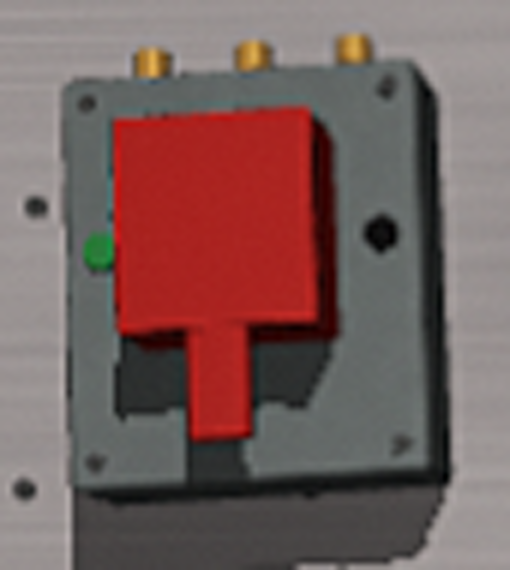

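The crop shows the cover top quad at roughly (115,120)-(318,318), the tab end at (222,438), and four corner screws at (87,103), (388,87), (402,443) and (95,463). The cover partly hides the green mark.

Run:
```python
from h import *
top=dict(np.load("top0.npz"));p=top["pixels"].astype(float)[...,0]-top["pixels"].astype(float)[...,1]
s=np.array([[87,103],[388,87],[402,443],[95,463]])/6+[105-.4,125-.4]
P=plane(top,s,50)[:,:2];print(P,P.mean(0))
f=lambda d:np.degrees(np.arctan2(d[1],d[0]))
print("yaw screws",f(P[0]-P[3]),f(P[1]-P[2]),f(P[0]-P[1])-90,f(P[3]-P[2])-90, [np.linalg.norm(P[i]-P[j]) for i,j in((0,3),(1,2),(0,1),(3,2))])
def edges(y,a,b,t=78):
    r=p[y,a:b];i=np.nonzero((r[:-1]<t)&(r[1:]>=t))[0][0];j=np.nonzero((r[:-1]>=t)&(r[1:]<t))[0][-1]
    return a+i+(t-r[i])/(r[i+1]-r[i]),a+j+(r[j]-t)/(r[j]-r[j+1])
for rows,n in((range(148,176),"cover"),(range(183,196),"tab")):
    e=np.array([[*edges(y,115,160),y] for y in rows])
    for k in(0,1):
        Q=plane(top,e[:,[k,2]],90)[:,:2];c=np.polyfit(Q[:,0],Q[:,1],1);print(n,"LR"[k],"yaw",np.degrees(np.arctan(c[0])),"mid",Q.mean(0))
ye=196+.0
r=p[190:205,141];i=np.nonzero(r<78)[0][0];yy=190+i-1+(r[i-1]-78)/(r[i-1]-r[i]);print("tab end",plane(top,[[141,yy]],90))
```

```text
[[626.93382982 270.08729875]
 [631.43476941 168.28006006]
 [511.45495599 160.88401976]
 [505.24197481 262.6726095 ]] [568.76638251 215.48099702]
yaw screws 3.486723453372359 3.527479663103339 2.5314213963422247 3.4928915300581735 [np.float64(121.91753439503866), np.float64(120.2075581748813), np.float64(101.90668430231861), np.float64(101.97802771510835)]
cover L yaw 2.9319766255257713 mid [578.18036533 247.73408138]
cover R yaw 4.480977867112239 mid [577.67548957 183.32951498]
tab L yaw 3.7769469931058652 mid [524.798482  221.9662196]
tab R yaw 3.1381634215823446 mid [524.69990171 202.52449094]
tab end [[508.51598524 211.86264136  90.        ]]
```

>>> {"method": "step_arm", "body": {
  "targets": [
    [[0.32,0.8,0,0,0,-0.19,0.6],[0.32,0.8,0,0,0,-0.19,0.6],[0.32,0.8,0,0,0,-0.19,0.6],[0.32,0.8,0,0,0,-0.19,0.6],[0.32,0.8,0,0,0,-0.19,0.6]]
  ]
}}

```text
t: 0.72
ee_pos: [280.3, -390.7, 404.4]
orientation: [-3.115, -0.405, 0.0]
ft_force: [1.4, -0.3, 0.2]
width: 52.6
grasp_force: 0.0
```

>>> {"method": "step_arm", "body": {
  "targets": [
    [[0.32,0.8,0,0,0,-0.19,0.6],[0.32,0.8,0,0,0,-0.19,0.6],[0.32,0.8,0,0,0,-0.19,0.6],[0.32,0.8,0,0,0,-0.19,0.6],[0.32,0.8,0,0,0,-0.19,0.6]]
  ]
}}

```text
t: 1.35
ee_pos: [360.3, -190.7, 404.6]
orientation: [-3.127, -0.302, 0.0]
ft_force: [0.4, -0.0, 0.6]
width: 52.1
grasp_force: 0.0
```

>>> {"method": "step_arm", "body": {
  "targets": [
    [[0.32,0.8,0,0,0,-0.19,0.6],[0.32,0.8,0,0,0,-0.19,0.6],[0.32,0.8,0,0,0,-0.19,0.6],[0.32,0.8,0,0,0,-0.19,0.6],[0.32,0.8,0,0,0,-0.19,0.6]]
  ]
}}

```text
t: 1.98
ee_pos: [440.3, 9.3, 404.6]
orientation: [3.135, 0.199, -0.0]
ft_force: [0.6, -0.6, 0.3]
width: 52.6
grasp_force: 0.0
```

>>> {"method": "step_arm", "body": {
  "targets": [
    [[0.32,0.8,-0.2,0,0,-0.19,0.6],[0.32,0.8,-0.2,0,0,-0.19,0.6],[0.32,0.8,-0.2,0,0,-0.19,0.6],[0.32,0.8,-0.2,0,0,-0.19,0.6],[0.32,0.8,-0.2,0,0,-0.19,0.6]]
  ]
}}

```text
t: 2.6
ee_pos: [520.3, 209.3, 354.0]
orientation: [3.14, 0.095, -0.001]
ft_force: [-0.0, -0.4, -0.4]
width: 52.8
grasp_force: 0.0
```

>>> {"method": "step_arm", "body": {
  "targets": [
    [[-0.05,0.06,-0.4,0,0,0,0.6],[0,0,-0.4,0,0,0,0.6],[0,0,-0.4,0,0,0,0.6],[0,0,-0.4,0,0,0,0.6],[0,0,-0.37,0,0,0,0.6]]
  ]
}}

```text
t: 3.22
ee_pos: [517.4, 210.9, 255.1]
orientation: [3.14, 0.095, -0.001]
ft_force: [-0.0, -0.8, -0.4]
width: 52.5
grasp_force: 0.0
```

>>> {"method": "step_arm", "body": {
  "targets": [
    [[0,0,0,0,0,0,0.1],[0,0,0,0,0,0,0.1],[0,0,0,0,0,0,0.1],[0,0,0,0,0,0,0.1],[0,0,0,0,0,0,0.1]]
  ]
}}

```text
t: 3.85
ee_pos: [517.8, 211.0, 256.8]
orientation: [-3.14, -0.095, -0.002]
ft_force: [0.3, -0.8, 3.8]
width: 19.4
grasp_force: 30.0
```

Run:
```python
from workcell import readout,get_image
import cv2,numpy as np
i=get_image("side")["pixels"][180:330,90:330]
cv2.imwrite("pics/side1.png",cv2.resize(i,None,fx=3,fy=3)[:,:,::-1])
o=readout.get_obs();print(o["ee_pos"],o["width"],o["grasp_force"],o["ft_force"])
import math
pts=[]
yw=math.radians(3.4)
for a in np.arange(0,1.46,.145):
    x=45-96*np.cos(a)+36*np.sin(a);z=50.5+96*np.sin(a)+36*np.cos(a);pts.append((x,z))
d=np.diff(pts,axis=0);print(np.round(np.c_[d[:,0]*math.cos(yw),d[:,0]*math.sin(yw),d[:,1]]/50,2))
```

```text
[517.81077234 210.99462035 256.78308215] 19.571830034218582 30.00087082386017 [-0.24394881 -0.11051982  4.63238221]
[[ 0.12  0.01  0.27]
 [ 0.16  0.01  0.25]
 [ 0.2   0.01  0.22]
 [ 0.23  0.01  0.19]
 [ 0.25  0.01  0.16]
 [ 0.27  0.02  0.12]
 [ 0.29  0.02  0.08]
 [ 0.29  0.02  0.04]
 [ 0.3   0.02 -0.01]
 [ 0.29  0.02 -0.05]]
```

View pics/side1.png

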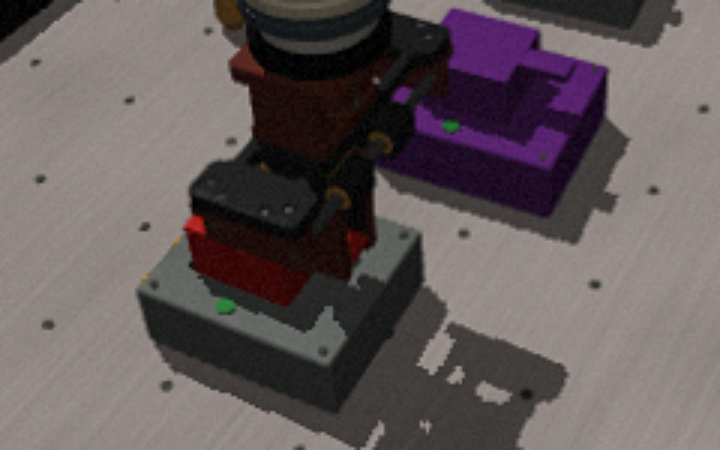

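The fingers hold the red tab, with the pads at its sides (crop ~ (350,250)). The purple box is clear of the gripper.

>>> {"method": "step_arm", "body": {
  "targets": [
    [[0.12,0.01,0.27,0,0,0,0.1],[0.16,0.01,0.25,0,0,0,0.1],[0.2,0.01,0.22,0,0,0,0.1],[0.23,0.01,0.19,0,0,0,0.1],[0.25,0.01,0.16,0,0,0,0.1]]
  ]
}}

```text
t: 4.53
ee_pos: [566.1, 213.7, 311.1]
orientation: [-3.14, -0.095, 0.001]
ft_force: [1.0, 5.7, -8.7]
width: 19.8
grasp_force: 30.0
```

>>> {"method": "step_arm", "body": {
  "targets": [
    [[0.27,0.02,0.12,0,0,0,0.1],[0.29,0.02,0.08,0,0,0,0.1],[0.29,0.02,0.04,0,0,0,0.1],[0.3,0.02,-0.01,0,0,0,0.1],[0,0,0,0,0,0,0.1]]
  ]
}}

```text
t: 5.15
ee_pos: [624.5, 217.3, 322.5]
orientation: [-3.14, -0.094, -0.003]
ft_force: [-1.6, 1.4, 1.7]
width: 19.9
grasp_force: 30.0
```

Run:
```python
from workcell import readout,get_image
import cv2,numpy as np
i=get_image("side")["pixels"][150:330,60:330]
cv2.imwrite("pics/side2.png",cv2.resize(i,None,fx=2.8,fy=2.8)[:,:,::-1])
```

```text
(no output)
```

View pics/side2.png

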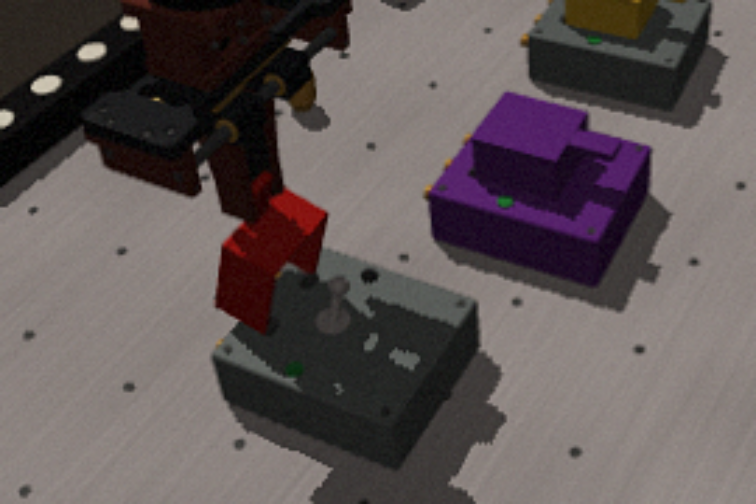

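The cover is raised to about 1.3 rad with its tab in the fingers. The toggle is visible at crop (335,300), leaning to the black side. Next I release and lift.

>>> {"method": "step_arm", "body": {
  "targets": [
    [[0,0,0,0,0,0,0.6],[0,0,0,0,0,0,0.6],[0,0,0,0,0,0,0.6],[0,0,0.4,0,0,0,0.6],[0,0,0.8,0,0,0,0.6]]
  ]
}}

```text
t: 5.82
ee_pos: [622.6, 217.3, 382.4]
orientation: [3.139, 0.095, -0.004]
ft_force: [0.7, -0.4, 0.0]
width: 52.8
grasp_force: 0.0
```

Run:
```python
from workcell import readout,get_image
from h import *
side=get_image("side");i=side["pixels"][150:330,60:330]
np.savez("side3.npz",**side)
cv2.imwrite("pics/side3.png",cv2.resize(i,None,fx=2.8,fy=2.8)[:,:,::-1])
yw=np.radians(3.4);R=np.array([[np.cos(yw),-np.sin(yw)],[np.sin(yw),np.cos(yw)]])
W=lambda x,y,z:np.r_[np.array([568.6,215.2])+R@[x,y],z]
for a in(-.5,-.38):print("ball px",(proj(side,W(10,26*np.sin(a),50+26*np.cos(a)))-[60,150])*2.8)
a=1.9
for d,h in((106,36),(92,36)):print("tab px",(proj(side,W(45-d*np.cos(a)+h*np.sin(a),0,50.5+d*np.sin(a)+h*np.cos(a)))-[60,150])*2.8)
print(W(10,-42,0),W(10,-8,0),readout.get_obs()["ee_pos"])
```

```text
ball px [[336.23794479 286.44212978]]
ball px [[333.75419103 287.8269229 ]]
tab px [[182.78421756 180.96564419]]
tab px [[191.97689636 197.80470904]]
[581.07326597 173.86699096   0.        ] [579.05684927 207.80714511   0.        ] [624.3979851  217.85150412 389.58127635]
```

View pics/side3.png

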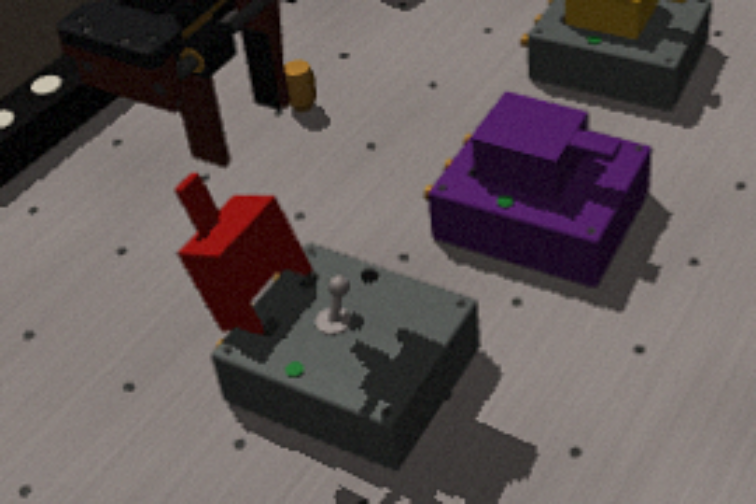

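The cover is fully open, with the tab end at crop (188,182). The toggle ball at (338,285) matches the predicted (336,286).

>>> {"method": "step_arm", "body": {
  "targets": [
    [[-0.43,-0.44,0,0,0,0,0],[-0.43,-0.44,0,0,0,0,0],[0,0,-0.8,0,0,0,0],[0,0,-0.8,0,0,0,0],[0,0,-0.8,0,0,0,0]]
  ]
}}

```text
t: 6.5
ee_pos: [580.6, 173.5, 262.8]
orientation: [-3.14, -0.095, -0.004]
ft_force: [-0.5, 0.4, -0.7]
width: 6.2
grasp_force: 0.0
```

>>> {"method": "step_arm", "body": {
  "targets": [
    [[0,0,-0.2,0,0,0,0],[0,0,-0.22,0,0,0,0],[0,0,0,0,0,0,0],[0,0,0,0,0,0,0],[0,0,0,0,0,0,0]]
  ]
}}

```text
t: 7.12
ee_pos: [580.4, 173.5, 242.1]
orientation: [-3.14, -0.095, -0.002]
ft_force: [0.3, 0.6, -0.9]
width: 0.7
grasp_force: 0.0
```

>>> {"method": "step_arm", "body": {
  "targets": [
    [[0,0,0.14,0,0,0,0],[0,0.12,0,0,0,0,0],[-0.01,0.12,0,0,0,0,0],[-0.01,0.12,0,0,0,0,0],[0,0.1,0,0,0,0,0]]
  ]
}}

```text
t: 7.75
ee_pos: [579.0, 196.8, 248.2]
orientation: [3.14, 0.095, -0.0]
ft_force: [-0.4, -2.2, 1.7]
width: 0.4
grasp_force: 1.1
```

>>> {"method": "step_arm", "body": {
  "targets": [
    [[0,0.04,0,0,0,0,0],[-0.01,0.04,0,0,0,0,0],[0,0.02,0,0,0,0,0],[0,0.02,0,0,0,0,0],[0,0,0,0,0,0,0]]
  ]
}}

```text
t: 8.38
ee_pos: [578.5, 202.4, 248.1]
orientation: [-3.14, -0.095, 0.0]
ft_force: [0.0, -0.5, 0.1]
width: 0.5
grasp_force: 0.3
```

>>> {"method": "step_arm", "body": {
  "targets": [
    [[0,0.04,0,0,0,0,0],[0,0.02,0,0,0,0,0],[0,0.02,0,0,0,0,0],[0,0.02,0,0,0,0,0],[0,0,0,0,0,0,0]]
  ]
}}

```text
t: 9.0
ee_pos: [578.5, 207.5, 248.1]
orientation: [-3.14, -0.095, 0.0]
ft_force: [-0.4, 0.1, -0.3]
width: 0.8
grasp_force: 0.3
```

>>> {"method": "step_arm", "body": {
  "targets": [
    [[0,0.02,0,0,0,0,0],[0,0.02,0,0,0,0,0],[0,0,0,0,0,0,0],[0,0,0,0,0,0,0],[0,0,0,0,0,0,0]]
  ]
}}

```text
t: 9.62
ee_pos: [578.6, 209.4, 248.2]
orientation: [-3.14, -0.095, -0.0]
ft_force: [-0.0, -1.1, -0.3]
width: 0.2
grasp_force: 0.4
```

>>> {"method": "step_arm", "body": {
  "targets": [
    [[0,0.02,0,0,0,0,0],[0,0.02,0,0,0,0,0],[0,0,0,0,0,0,0],[0,0,0,0,0,0,0],[0,0,0,0,0,0,0]]
  ]
}}

```text
t: 10.25
ee_pos: [578.6, 211.3, 248.1]
orientation: [3.14, 0.095, -0.0]
ft_force: [-0.4, -2.3, -1.9]
width: 0.3
grasp_force: 1.3
```

>>> {"method": "step_arm", "body": {
  "targets": [
    [[0,0.02,0,0,0,0,0],[0,0.02,0,0,0,0,0],[0,0,0,0,0,0,0],[0,0,0,0,0,0,0],[0,0,0,0,0,0,0]]
  ]
}}

```text
t: 10.88
ee_pos: [578.6, 212.1, 248.1]
orientation: [3.138, 0.095, -0.001]
ft_force: [0.9, -10.0, -0.8]
width: 0.5
grasp_force: 5.3
```

Run:
```python
from workcell import readout,get_image
from h import *
side=get_image("side");i=side["pixels"][190:310,120:270]
np.savez("side4.npz",**side)
cv2.imwrite("pics/side4.png",cv2.resize(i,None,fx=5,fy=5,interpolation=cv2.INTER_CUBIC)[:,:,::-1])
yw=np.radians(3.4);R=np.array([[np.cos(yw),-np.sin(yw)],[np.sin(yw),np.cos(yw)]])
W=lambda x,y,z:np.r_[np.array([568.6,215.2])+R@[x,y],z]
for a in(-.5,0,.5):print("ball px",(proj(side,W(10,26*np.sin(a),50+26*np.cos(a)))-[120,190])*5)
```

```text
ball px [[300.42490141 311.50380319]]
ball px [[281.48572553 327.57180501]]
ball px [[264.27481087 355.9228037 ]]
```

View pics/side4.png

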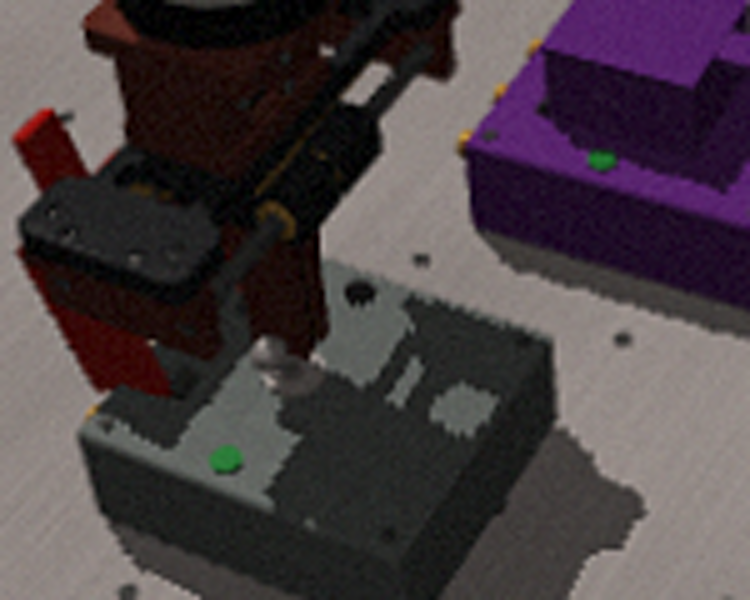

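The ball is at (268,352), against a predicted armed position of (264,356). It leans to green, and the force is rising. I'll push a little more to confirm the stop, then back off and lift.

>>> {"method": "step_arm", "body": {
  "targets": [
    [[0,0.02,0,0,0,0,0],[0,0.02,0,0,0,0,0],[0,0,0,0,0,0,0],[0,0,0,0,0,0,0],[0,0,0,0,0,0,0]]
  ]
}}

```text
t: 11.55
ee_pos: [578.7, 212.8, 248.0]
orientation: [3.136, 0.096, -0.002]
ft_force: [0.9, -19.1, 1.3]
width: 0.4
grasp_force: 9.4
```

>>> {"method": "step_arm", "body": {
  "targets": [
    [[0,-0.2,0,0,0,0,0],[0,-0.2,0,0,0,0,0],[0,0,0.6,0,0,0,0],[0,0,0.8,0,0,0,0],[0,0,0.8,0,0,0,0]]
  ]
}}

```text
t: 12.18
ee_pos: [578.5, 195.4, 359.4]
orientation: [-3.14, -0.095, 0.0]
ft_force: [1.3, 0.2, 0.1]
width: 0.6
grasp_force: 0.0
```

Run:
```python
from workcell import readout,get_image
from h import *
side=get_image("side");i=side["pixels"][190:310,120:270]
cv2.imwrite("pics/side5.png",cv2.resize(i,None,fx=5,fy=5,interpolation=cv2.INTER_CUBIC)[:,:,::-1])
print(readout.get_obs()["ee_pos"])
```

```text
[579.9901518  195.9772207  365.01539277]
```

View pics/side5.png

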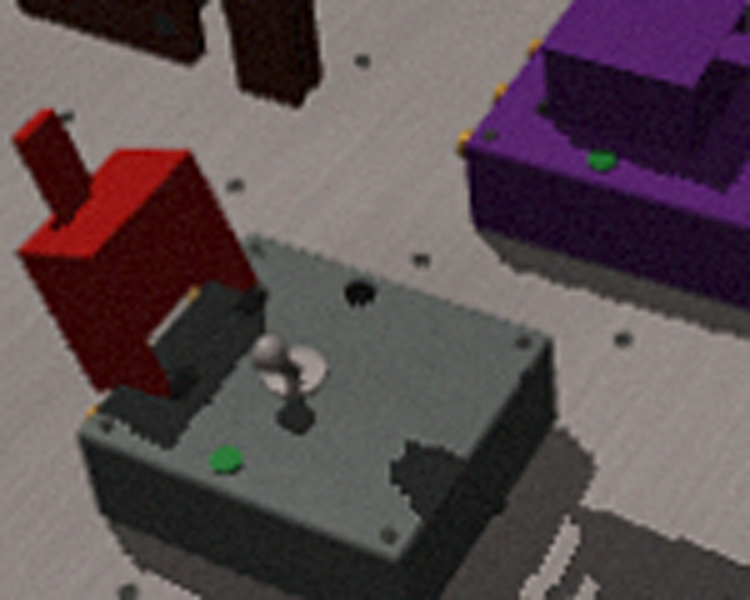

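The toggle stays armed at (270,350) with the cover open. Next I go over and behind the cover.

>>> {"method": "step_arm", "body": {
  "targets": [
    [[0.92,0.19,0,0,0,0,0],[0.92,0.19,0,0,0,0,0],[0.92,0.19,0,0,0,0,0],[0,0,-0.8,0,0,0,0],[0,0,-0.8,0,0,0,0]]
  ]
}}

```text
t: 12.85
ee_pos: [717.1, 224.1, 277.4]
orientation: [-3.139, -0.095, -0.002]
ft_force: [0.2, -0.2, -0.6]
width: 0.5
grasp_force: 0.0
```

>>> {"method": "step_arm", "body": {
  "targets": [
    [[0,0,0,0,0,0,0],[-0.2,-0.01,0,0,0,0,0],[-0.2,-0.01,0,0,0,0,0],[-0.2,-0.01,0,0,0,0,0],[-0.2,-0.01,0,0,0,0,0]]
  ]
}}

```text
t: 13.48
ee_pos: [675.9, 222.0, 279.4]
orientation: [-3.14, -0.095, -0.003]
ft_force: [-0.2, 0.2, 0.8]
width: 0.6
grasp_force: 0.2
```

>>> {"method": "step_arm", "body": {
  "targets": [
    [[-0.2,-0.01,0,0,0,0,0],[-0.2,-0.01,0,0,0,0,0],[-0.2,-0.01,0,0,0,0,0],[-0.2,-0.01,0,0,0,0,0],[-0.2,-0.01,0,0,0,0,0]]
  ]
}}

```text
t: 14.1
ee_pos: [628.9, 219.8, 282.5]
orientation: [-3.138, -0.095, -0.017]
ft_force: [3.8, -2.3, 24.8]
width: 0.3
grasp_force: 9.9
```

>>> {"method": "step_arm", "body": {
  "targets": [
    [[-0.2,-0.01,0.1,0,0,0,0],[-0.2,-0.01,0.1,0,0,0,0],[-0.2,-0.01,0.1,0,0,0,0],[0,0,0,0,0,0,0],[0,0,0,0,0,0,0]]
  ]
}}

```text
t: 14.72
ee_pos: [596.6, 217.9, 293.0]
orientation: [3.14, 0.095, -0.0]
ft_force: [-0.9, 1.3, -0.5]
width: 0.5
grasp_force: 0.0
```

>>> {"method": "step_arm", "body": {
  "targets": [
    [[0,0,0.8,0,0,0,0],[0,0,0.8,0,0,0,0],[0,0,0.8,0,0,0,0],[0.8,0,0,0,0,0,0],[0.8,0,0,0,0,0,0]]
  ]
}}

```text
t: 15.35
ee_pos: [677.7, 218.0, 414.2]
orientation: [-3.14, -0.095, -0.003]
ft_force: [-0.1, 0.3, 0.1]
width: 0.5
grasp_force: 0.0
```

Run:
```python
from workcell import readout,get_image
from h import *
t=get_image("top")["pixels"];s=get_image("side")["pixels"]
a=cv2.resize(t[100:240,90:400],(775,350));b=cv2.resize(s[100:320,110:450],(380,246))
c=np.zeros((600,775,3),np.uint8);c[:350]=a;c[350:596,:380]=b
cv2.imwrite("pics/end.png",c[:,:,::-1]);print(readout.get_obs()["ee_pos"])
```

```text
[679.48108728 217.51738762 412.77776712]
```

View pics/end.png

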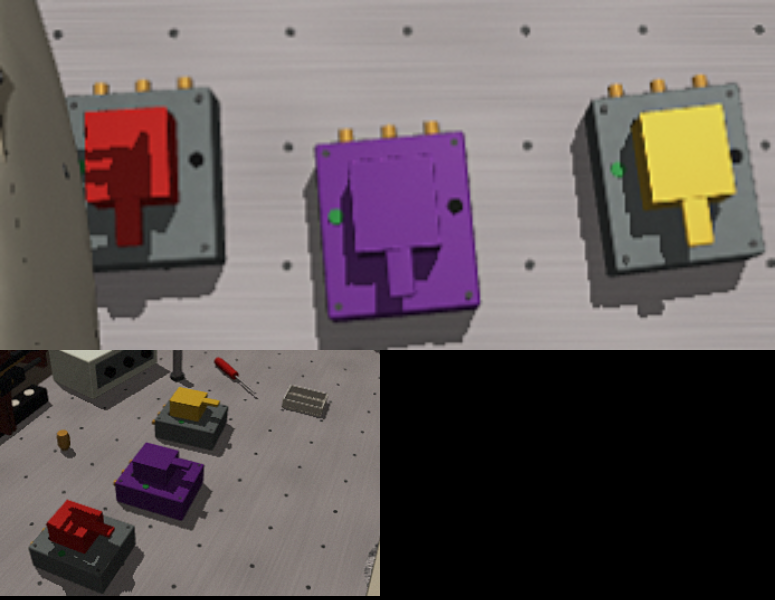

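The last picture shows the red cover shut (top crop (130,155), tab at (128,225)), the yellow cover shut, and the gripper clear. I'll check numerically against the first side view, then hand in.

Run:
```python
from workcell import readout,get_image,ctrl
from h import *
a=dict(np.load("side0.npz"));b=get_image("side")
def box(im):
    p=im["pixels"].astype(int);m=(p[...,0]>45)&(p[...,0]>3*p[...,1])&(p[...,0]>3*p[...,2])
    m[:, :130]=0;m[:,235:]=0;m[:225]=0;m[320:]=0
    n,l,s,c=cv2.connectedComponentsWithStats(m.astype(np.uint8));return s[1+s[1:,4].argmax()]
A,B=box(a),box(b);print(A,B)
o=readout.get_obs();print(o["ft_force"],o["ee_pos"],np.abs(o["qvel"]).max())
if np.abs(A[:4]-B[:4]).max()<=2: print("hand in",ctrl.close_job())
```

```text
[ 152  234   60   48 1405] [ 152  234   60   48 1481]
[-0.38434344 -0.18060085 -0.42096139] [677.81649812 217.57781093 412.26522606] 0.059499711601110464
the job is handed in; nothing more can be done
hand in None
```

The job is handed in: the red cover was opened fully, the toggle pushed to its stop on the green side, and the cover shut again (same outline as at the start in the side view). The yellow cover stayed shut and the purple box was left alone; no verdict came back.

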